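# Take the bearing play out of a panel-trolley wheel

## Task

The wheel of the panel trolley rocks loosely on its stub axle. Feel the play by rocking the wheel with a light press of about 8 N (never over 25 N) down on the tyre, first at its left and then at its right side as seen from the robot; then screw the collar nut on top down (clockwise) until it just bears on the bearing with a light nip, not hard, and rock the wheel again, left and then right, to check that the play is gone. Leave the other things on the bench where they are, and take the hand away at the end.

Things in the scene. Friction and masses are not known exactly. Their poses are not given: they have to be found in the camera images.
- axle_board: Fixed square plywood repair board, 250 x 250 x 18, flat on the bench; bolted on it the trolley's grey axle bracket (145 x 145 x 10) with an upright steel stub axle, 24 thick, top 158 above the bench. Origin on the bench under the axle; z up along the axle, x roughly away from the robot, y roughly to the robot's left (within 0.4 rad). The wheel's left side is y > 0, its right side y < 0.
- press_left (a point): Fixed point of the board where to press the tyre at the left: on the level tyre's upper side, 85 from the axle towards the board's y, 106 above the bench. Pressed here the loose wheel first tips with about 1 N, then meets its stop, and there still goes down about 0.3 mm per N (rubber and bearing). The free play to each side at the start is 0.02 to 0.075 rad (2 to 6 mm here), not known beforehand.
- press_right (a point): The like point at the right: 85 from the axle against the board's y, 106 above the bench. When the nut bears well, an 8 N press here or at the left tips the wheel by less than 0.018 rad (1.5 mm); the fingers may sink some 0.7 mm into the rubber besides; tipping further means that there is still play or too little nip.
- wheel: Trolley wheel lying flat on the upright axle: black rubber tyre 200 in diameter, 48 wide, on a red dished rim with eight ribs, red hub 62 in diameter; 2.4 kg. Origin at its centre on the axle, 82 above the bench; z along its own axis, upright when level. The tyre's upper side is a flat ring 70 to 90 from the axis, 106 above the bench; hub top 112. It spins freely and, while loose, rocks every way about its centre.
- nut: Steel collar nut on the axle thread, on top of the hub: hexagon 36 across flats and 29 tall on a round collar 50 in diameter, 7 thick. Origin: centre of the collar's underside, about 113 above the bench; x axis square to a pair of flats (the others every 60 degrees). Right-hand thread, 3 mm per turn: clockwise from above screws it down. It turns with about 0.1 N m and stays where it is left.
- nut_hex (a point): Centre of the nut's hexagon, on the axle, about 135 above the bench; flats reach 14 below and above. The collar meets the bearing 23.5 from the axis: a play of A rad to each side takes 49 x A rad of turn (1.2 to 3.5 rad in all). Past first touch each 0.1 rad loads the bearing by about 4 N; the right light nip is 0.4 to 1 rad past touch (5 to 45 N pass); over 200 N ruins it.
- dust_cap: Bystander: the hub's loose pressed-steel dust cap, a dome 62 in diameter and 52 tall, standing on the bench beside the board; origin at the centre of its underside.
- sanding_block: Bystander: cork sanding block 120 x 70 x 33 with a blue sole, lying on the bench beside the board; origin at the centre of its underside.
- spanner: Bystander: steel spanner 220 long lying flat on the bench; origin under its middle.
- glue: Bystander: white wood-glue bottle with yellow label and orange cap, 64 in diameter, 190 tall, standing on the bench; origin at the centre of its underside.

How it is judged:
By the outcome, as a careful person would: the job done as asked, in the order asked, and still so for the second after the job is handed in, with the robot touching nothing.
It also fails if it takes over 72 s, if anything falls off the work surface, if the arm or the gripper's body presses on something with over 40 N, if the wrist force passes 120 N, or if a joint passes its speed limit or range.

## Robot

A 6-joint arm with a two-finger parallel gripper is mounted at the origin on the work surface. World frame = base frame: x ahead of the robot, y to its left, z up, the work surface at z = 0. Lengths are in m, angles in rad, forces in N, time in s.
With the tool pointing down it reaches from about 0.375 to 0.925 m from the base axis. Payload 5.7 kg.
Tool frame: the origin (TCP) lies midway between the tips of the shut fingers; the grasp point (between the pads) lies 19 mm behind it; z points along the fingers, y is the line along which they close (so a half turn about z gives the same grasp; the last joint's range is limited). The gripper opens to 88 mm and grips with 3 to 60 N. Pads are 20 mm wide; open, the fingers measure 115 mm over their backs; the gripper's body (75 mm by 178 mm) begins 61 mm behind the grasp point.
Start: joints at [-1.459, 0.359, 1.51, -0, 1.272, -0.115], TCP at [0.135, -0.585, 0.223] pointing down, gripper open.
Joint ranges: [-2.97, 2.97], [-1.01, 2.36], [0.21, 2.38], [-0.96, 4.11], [0.2, 2.71], [-2.98, 2.98]. Speed limits (rad/s): [2.39, 2.39, 3.14, 3.14, 3.14, 3.14].

## Interface

Orientations are given as a 3x3 rotation matrix whose columns are the frame's x, y, z axes.
In Python, from plant import * gives the robot as it stands.
- The arm moves only by the tool jog_arm, never from a script. Its argument "increments" is a list of rows, each a list of 5 numbers: the shift along the tool's x, y, z in m, then the turn about the tool's z in rad, then the closure, from -1 (fully open) to 1 (shut). In form: [[x, y, z, turn, claw], ...]. A call has 1 to 5 rows; each row is the pose to reach, as a shift and turn from the pose commanded when the call began, along the tool's axes at that moment; what a row does not reach only later rows make up. A row lasts 1/12 s, in which the tool goes at most 41.7 mm and 7.16 degrees, less where a joint would pass 70% of its speed; a pose out of reach is approached as far as the arm can. A call with a gripper value outside its range is refused whole. The fingers move at their own pace and stop on an object; "newtons" is the grip in N (left out, the last holds). Time passes only in rows, so rows that repeat a pose let the fingers close. It gives the time, the measured TCP pose, the force, the opening and the grip force at its end, in the units of the state.
- read_state(): the state, without advancing time (a new reading comes with each control period).
- read_camera(name): name is "side" or "top"; returns the picture (480x640x3 uint8, blue, green, red); there is no depth.
- camera_params(name): a dict with "K" (3x3 intrinsics, pixels), "rvec" (rotation vector, rad) and "tvec" (3), from world to camera coordinates, as OpenCV has them. Camera axes: x right, y down, z forward; pixel columns grow to the right and rows downward; lengths in m; the calibration is good to about 2 mm. A picture is of the moment at which its call begins. camera_params takes no time and is no camera call.
- close_job(): hands the job in; it is judged then, once.
The state is a dict: "time_s": time; "q": joint angles; "joint_velocities": joint speeds; "effort": joint torques, N m; "ee_pos": TCP position; "ee_rot": TCP orientation; "force": force on the tool from outside, world axes, zero at the start; "ft_torque": the same for the moment, N m; "opening": finger opening in m; "finger_force": force on a finger pad.
Only numpy, scipy, OpenCV 4.12 (cv2) and the standard library are available. Lean on these libraries where they do the work, as an engineer would, in place of code of your own. Each camera call takes 0.05 s, during which the arm holds its last target. There are 200 camera calls.

## Working session

There is one attempt and no reset: what is moved stays moved. The work goes in short steps, Python scripts to look and compute and a tool call to move; the robot and the scene stay as the last step left them, time stands still between calls to the robot, and variables do not carry over. Pictures are saved under pics/ and viewed, at most 10 in all, crops included, and the job is handed in when it is done.

Besides the shell and the picture viewer there is one more tool, called after "Call:" in YAML: its name, and indented under it one key for each argument. jog_arm: Moves the arm, as the interface text tells. Its arguments: {"type":"object","properties":{"increments":{"type":"array","items":{"type":"array","items":{"type":"number"}}},"newtons":{"type":"number"}},"required":["increments"]}

```bash
ls; mkdir -p pics; python3 - <<'E'
from plant import *
import cv2
for n in ("top","side"):
    cv2.imwrite(f"pics/{n}0.png",read_camera(n)); p=camera_params(n); print(n,p)
s=read_state(); print(s)
E
```

```text
pics
top {'K': array([[534.45343927,   0.        , 328.22090165],
       [  0.        , 534.45343927, 251.47737843],
       [  0.        ,   0.        ,   1.        ]]), 'rvec': array([ 2.18344248, -2.21671409,  0.03374708]), 'tvec': array([0.06958825, 0.57236392, 1.2523903 ])}
side {'K': array([[438.22351348,   0.        , 313.59154608],
       [  0.        , 438.22351348, 235.27928431],
       [  0.        ,   0.        ,   1.        ]]), 'rvec': array([ 2.15963657, -0.25569138,  0.14553775]), 'tvec': array([-0.55433213,  0.20166026,  0.84331739])}
{'time_s': 0.1, 'q': array([-1.45910892e+00,  3.59418843e-01,  1.51132128e+00, -3.99386125e-05,
        1.27250906e+00, -1.15103853e-01]), 'joint_velocities': array([ 1.19612694e-03,  4.87986359e-05, -1.00138104e-03, -1.52792488e-03,
        3.79356955e-04, -2.54611396e-04]), 'effort': array([-7.61165484e-04, -5.16357994e+01, -2.71406025e+01,  6.75937836e-02,
        2.77402805e-02, -3.07104494e-05]), 'ee_pos': array([ 0.13481681, -0.5840131 ,  0.22190319]), 'ee_rot': array([[ 9.74390272e-01,  2.24863400e-01, -2.22565698e-04],
       [ 2.24863459e-01, -9.74388900e-01,  1.64194907e-03],
       [ 1.52348703e-04, -1.64994609e-03, -9.99998627e-01]]), 'force': array([ 0.32642709, -0.45081667,  0.25311795]), 'ft_torque': array([0.00376381, 0.05108207, 0.02650693]), 'finger_force': 0.0, 'opening': 0.08798590294397197}
```

View pics/top0.png

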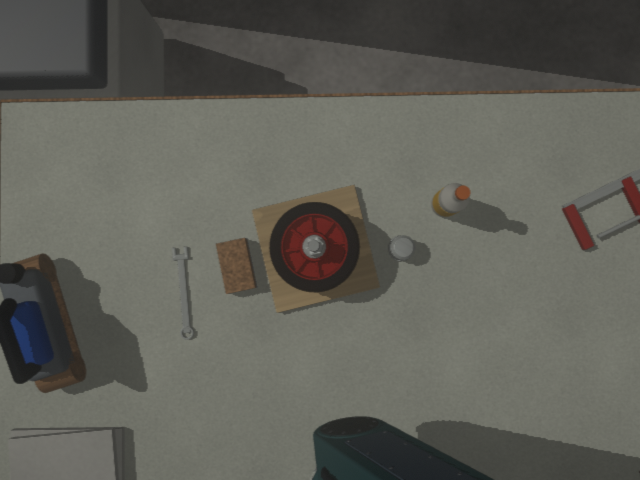

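View pics/side0.png

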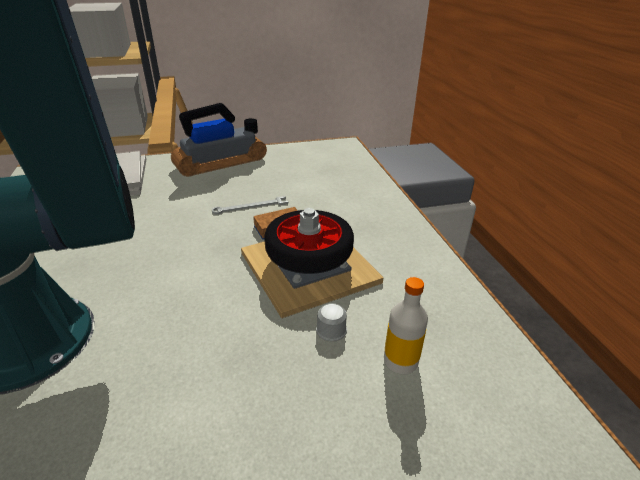

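The top view shows the wheel centred at about (314,247), with board corners near (253,210), (356,186), (380,288) and (279,312). The cork block is on its left and the dust cap on its right at (402,247). The side view agrees, with the nut at about (309,222).

```bash
cat > h.py <<'E'
import numpy as np, cv2
from plant import *
def ray(n,uv,z):
    p=camera_params(n); R=cv2.Rodrigues(p["rvec"])[0]; t=p["tvec"]
    uv=np.atleast_2d(np.float64(uv)); d=np.c_[uv,np.ones(len(uv))]@np.linalg.inv(p["K"]).T@R
    c=-R.T@t; return c+d*((z-c[2])/d[:,2])[:,None]
def proj(n,X):
    p=camera_params(n); return cv2.projectPoints(np.float64(X).reshape(-1,1,3),p["rvec"],p["tvec"],p["K"],None)[0][:,0]
def big(m): return max(cv2.findContours(m,cv2.RETR_EXTERNAL,cv2.CHAIN_APPROX_NONE)[0],key=cv2.contourArea)
E
python3 - <<'E'
from h import *
im=cv2.imread("pics/top0.png"); hsv=cv2.cvtColor(im,cv2.COLOR_BGR2HSV)
H,S,V=cv2.split(hsv)
roi=np.zeros(H.shape,np.uint8); roi[170:325,235:395]=255
wood=((H>8)&(H<28)&(S>70)&(V>90)).astype(np.uint8)*255&roi
wood[:, :252]=0
tyre=((V<50)|(((H<8)|(H>172))&(S>120))).astype(np.uint8)*255&roi
tyre=cv2.morphologyEx(tyre,cv2.MORPH_OPEN,np.ones((5,5)))
red=((((H<8)|(H>172))&(S>120)).astype(np.uint8)*255)&roi
c=big(wood); r=cv2.minAreaRect(c); b=cv2.boxPoints(r); q=cv2.approxPolyDP(cv2.convexHull(c),6,True)[:,0]
print("box",ray("top",b,.018)[:,:2].round(4).tolist()); print("poly",q.tolist(),ray("top",q,.018)[:,:2].round(4).tolist())
B=ray("top",b,.018); print("sides",np.linalg.norm(B-np.roll(B,1,0),axis=1),"centre",B.mean(0))
e=B[1]-B[0]; print("angle mod90",np.degrees(np.arctan2(e[1],e[0]))%90)
for n,m in(("tyre",tyre),("red",red)):
    k=big(m)[:,0]; print(n,len(k))
    z=.106
    P=ray("top",k,z)[:,:2]; (cx,cy),rr=cv2.minEnclosingCircle(P.astype(np.float32)); el=cv2.fitEllipse(P.astype(np.float32)*1000); print((cx,cy,rr),el)
s=cv2.resize(im[217:277,279:349],None,fx=8,fy=8,interpolation=cv2.INTER_CUBIC)
s=np.clip(s*1.6,0,255).astype(np.uint8)
cv2.imwrite("pics/nut.png",s)
E
```

```text
box [[0.6743, 0.2407], [0.7301, -0.0018], [0.488, -0.0567], [0.4327, 0.184]]
poly [[353, 185], [362, 218], [330, 299], [277, 311], [253, 210]] [[0.7291, 0.0001], [0.6507, -0.0198], [0.4617, 0.0584], [0.4355, 0.1829], [0.6736, 0.2368]]
sides [0.24812468 0.24884241 0.24825943 0.24703701] centre [0.58129782 0.09156276 0.018     ]
angle mod90 12.969096545950961
tyre 252
(0.5808770656585693, 0.09038210660219193, 0.09802603721618652) ((580.803955078125, 90.54925537109375), (192.67379760742188, 193.43545532226562), 136.21864318847656)
red 186
(0.5814825296401978, 0.09148985892534256, 0.07309050858020782) ((581.3799438476562, 91.546875), (143.2543182373047, 144.37210083007812), 177.30499267578125)
```

View pics/nut.png

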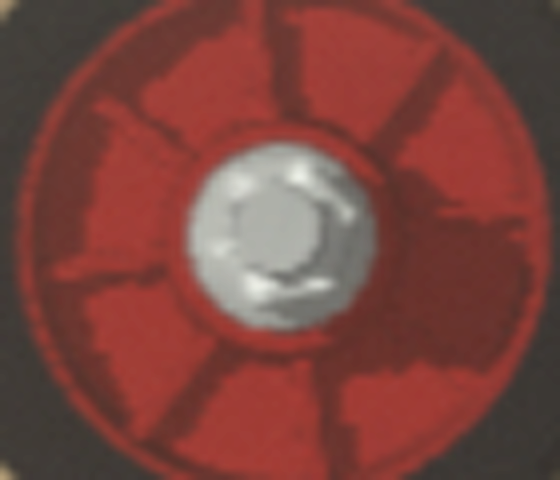

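Axle at (0.581, 0.091), board yaw 13°, and the sides come out at 248 mm (250 expected). That gives press_left ≈ (0.562, 0.174) and press_right ≈ (0.600, 0.008). Next: go above the left press point with the fingers shut.

Call:
jog_arm:
  increments:
    - [0.0234, -0.0257, 0, 0, 1]
    - [0.0468, -0.0514, 0, 0, 1]
    - [0.0702, -0.077, 0, 0, 1]
    - [0.0936, -0.103, 0, 0, 1]
    - [0.117, -0.128, 0, 0, 1]
  newtons: 10

```text
time_s: 0.52
ee_pos: [0.2204, -0.4316, 0.2222]
ee_rot: [[0.975, 0.224, -0.0], [0.224, -0.975, 0.001], [0.0, -0.001, -1.0]]
force: [-0.2, 0.3, 0.3]
opening: 0.058
finger_force: 0.0
```

Call:
jog_arm:
  increments:
    - [0.0234, -0.0257, 0, 0, 1]
    - [0.0468, -0.0514, 0, 0, 1]
    - [0.0702, -0.077, 0, 0, 1]
    - [0.0936, -0.103, 0, 0, 1]
    - [0.117, -0.128, 0, 0, 1]

```text
time_s: 0.93
ee_pos: [0.3055, -0.2806, 0.2225]
ee_rot: [[0.974, 0.224, -0.0], [0.224, -0.974, 0.001], [-0.0, -0.001, -1.0]]
force: [0.5, -0.4, 0.3]
opening: 0.0248
finger_force: 0.0
```

Call:
jog_arm:
  increments:
    - [0.0234, -0.0257, 0, 0, 1]
    - [0.0468, -0.0514, 0, 0, 1]
    - [0.0702, -0.077, 0, 0, 1]
    - [0.0936, -0.103, 0, 0, 1]
    - [0.117, -0.128, 0, 0, 1]

```text
time_s: 1.35
ee_pos: [0.3908, -0.1297, 0.2226]
ee_rot: [[0.974, 0.225, -0.0], [0.225, -0.974, 0.0], [-0.0, -0.0, -1.0]]
force: [0.9, -0.1, 0.1]
opening: 0.0009
finger_force: 0.0
```

Call:
jog_arm:
  increments:
    - [0.0234, -0.0257, 0, 0, 1]
    - [0.0468, -0.0514, 0, 0, 1]
    - [0.0702, -0.077, 0, 0, 1]
    - [0.0936, -0.103, 0, 0, 1]
    - [0.117, -0.128, 0, 0, 1]

```text
time_s: 1.77
ee_pos: [0.476, 0.0214, 0.2225]
ee_rot: [[0.974, 0.225, -0.001], [0.225, -0.974, 0.0], [-0.0, -0.0, -1.0]]
force: [0.1, -1.2, -0.1]
opening: 0.0007
finger_force: 0.0
```

Call:
jog_arm:
  increments:
    - [0.0234, -0.0257, 0, 0, 1]
    - [0.0468, -0.0514, 0, 0, 1]
    - [0.0702, -0.077, 0, 0, 1]
    - [0.0936, -0.103, 0, 0, 1]
    - [0.117, -0.128, 0, 0, 1]

```text
time_s: 2.18
ee_pos: [0.5612, 0.1724, 0.2223]
ee_rot: [[0.974, 0.225, -0.001], [0.225, -0.974, -0.0], [-0.001, -0.0, -1.0]]
force: [-0.1, -0.4, 0.6]
opening: 0.0005
finger_force: 0.0
```

Call:
jog_arm:
  increments:
    - [0, 0, 0, -0.125, 1]
    - [0, 0, 0, -0.25, 1]
    - [0, 0, 0, -0.375, 1]
    - [0, 0, 0, -0.5, 1]
    - [0, 0, 0, -0.625, 1]

```text
time_s: 2.6
ee_pos: [0.5606, 0.1707, 0.2221]
ee_rot: [[0.654, 0.757, -0.001], [0.757, -0.654, -0.0], [-0.001, -0.001, -1.0]]
force: [-0.3, -0.2, 0.1]
opening: 0.0002
finger_force: 0.0
```

Call:
jog_arm:
  increments:
    - [0, 0, 0, -0.125, 1]
    - [0, 0, 0, -0.25, 1]
    - [0, 0, 0, -0.375, 1]
    - [0, 0, 0, -0.5, 1]
    - [0, 0, 0, -0.625, 1]

```text
time_s: 3.02
ee_pos: [0.5606, 0.1705, 0.2222]
ee_rot: [[0.088, 0.996, -0.001], [0.996, -0.088, -0.0], [-0.0, -0.001, -1.0]]
force: [-0.7, -0.3, 0.5]
opening: 0.0002
finger_force: 0.0
```

Call:
jog_arm:
  increments:
    - [0, 0, 0, -0.125, 1]
    - [0, 0, 0, -0.25, 1]
    - [0, 0, 0, -0.32, 1]
    - [0, 0, 0, -0.32, 1]
    - [0, 0, 0, -0.32, 1]

```text
time_s: 3.43
ee_pos: [0.5608, 0.1705, 0.2224]
ee_rot: [[-0.222, 0.975, -0.001], [0.975, 0.222, -0.0], [0.0, -0.001, -1.0]]
force: [0.8, 0.1, 0.0]
opening: 0.0006
finger_force: 0.0
```

Call:
jog_arm:
  increments:
    - [0.003, 0.002, 0.03, 0, 1]
    - [0.003, 0.002, 0.06, 0, 1]
    - [0.003, 0.002, 0.085, 0, 1]
    - [0.003, 0.002, 0.1, 0, 1]
    - [0.003, 0.002, 0.1, 0, 1]

```text
time_s: 3.85
ee_pos: [0.5594, 0.1734, 0.1191]
ee_rot: [[-0.222, 0.975, -0.007], [0.975, 0.222, -0.001], [0.0, -0.007, -1.0]]
force: [-1.3, -0.3, -0.1]
opening: 0.0001
finger_force: 0.0
```

Call:
jog_arm:
  increments:
    - [0, 0, 0.002, 0, 1]
    - [0, 0, 0.004, 0, 1]
    - [0, 0, 0.006, 0, 1]
    - [0, 0, 0.008, 0, 1]
    - [0, 0, 0.008, 0, 1]

```text
time_s: 4.27
ee_pos: [0.5627, 0.174, 0.1152]
ee_rot: [[-0.224, 0.975, 0.001], [0.975, 0.224, 0.0], [0.0, 0.001, -1.0]]
force: [-0.5, -0.3, 0.0]
opening: 0.0005
finger_force: 0.0
```

Call:
jog_arm:
  increments:
    - [0, 0, 0.001, 0, 1]
    - [0, 0, 0.002, 0, 1]
    - [0, 0, 0.003, 0, 1]
    - [0, 0, 0.004, 0, 1]
    - [0, 0, 0.004, 0, 1]

```text
time_s: 4.68
ee_pos: [0.5621, 0.1739, 0.1105]
ee_rot: [[-0.224, 0.975, -0.0], [0.975, 0.224, 0.0], [0.0, -0.0, -1.0]]
force: [0.1, 0.4, -0.2]
opening: 0.0003
finger_force: 0.0
```

Call:
jog_arm:
  increments:
    - [0, 0, 0.001, 0, 1]
    - [0, 0, 0.002, 0, 1]
    - [0, 0, 0.003, 0, 1]
    - [0, 0, 0.003, 0, 1]

```text
time_s: 5.02
ee_pos: [0.5621, 0.1739, 0.1074]
ee_rot: [[-0.224, 0.975, -0.0], [0.975, 0.224, 0.0], [0.0, -0.0, -1.0]]
force: [0.4, 0.7, -0.5]
opening: 0.0003
finger_force: 0.0
```

Call:
jog_arm:
  increments:
    - [0, 0, 0.0005, 0, 1]
    - [0, 0, 0.001, 0, 1]
    - [0, 0, 0.0015, 0, 1]
    - [0, 0, 0.0015, 0, 1]

```text
time_s: 5.35
ee_pos: [0.5622, 0.1739, 0.1061]
ee_rot: [[-0.224, 0.975, -0.0], [0.975, 0.224, 0.0], [0.0, -0.0, -1.0]]
force: [-0.8, -1.8, -0.1]
opening: 0.0005
finger_force: 0.0
```

Call:
jog_arm:
  increments:
    - [0, 0, 0.0005, 0, 1]
    - [0, 0, 0.001, 0, 1]
    - [0, 0, 0.001, 0, 1]

```text
time_s: 5.6
ee_pos: [0.5623, 0.174, 0.1051]
ee_rot: [[-0.224, 0.975, -0.0], [0.975, 0.224, 0.0], [0.0, 0.0, -1.0]]
force: [-0.5, 0.4, -0.2]
opening: 0.0004
finger_force: 0.1
```

Call:
jog_arm:
  increments:
    - [0, 0, 0.0005, 0, 1]
    - [0, 0, 0.001, 0, 1]
    - [0, 0, 0.001, 0, 1]

```text
time_s: 5.85
ee_pos: [0.5623, 0.174, 0.1042]
ee_rot: [[-0.224, 0.975, 0.0], [0.975, 0.224, 0.0], [0.0, 0.0, -1.0]]
force: [0.7, 0.3, 0.3]
opening: 0.0009
finger_force: 0.2
```

Call:
jog_arm:
  increments:
    - [0, 0, 0.0005, 0, 1]
    - [0, 0, 0.001, 0, 1]
    - [0, 0, 0.001, 0, 1]

```text
time_s: 6.1
ee_pos: [0.5623, 0.174, 0.1031]
ee_rot: [[-0.224, 0.975, 0.0], [0.975, 0.224, 0.0], [0.0, 0.0, -1.0]]
force: [0.3, 1.0, 1.1]
opening: 0.0006
finger_force: 0.3
```

Call:
jog_arm:
  increments:
    - [0, 0, 0.0005, 0, 1]
    - [0, 0, 0.001, 0, 1]
    - [0, 0, 0.001, 0, 1]

```text
time_s: 6.35
ee_pos: [0.5623, 0.174, 0.1022]
ee_rot: [[-0.224, 0.975, 0.0], [0.975, 0.224, 0.0], [0.0, 0.0, -1.0]]
force: [-0.5, 0.5, 1.9]
opening: 0.0005
finger_force: 0.5
```

Call:
jog_arm:
  increments:
    - [0, 0, 0.0005, 0, 1]
    - [0, 0, 0.001, 0, 1]
    - [0, 0, 0.001, 0, 1]

```text
time_s: 6.6
ee_pos: [0.5623, 0.1741, 0.1013]
ee_rot: [[-0.224, 0.975, 0.0], [0.975, 0.224, 0.0], [0.0, 0.0, -1.0]]
force: [-0.9, 2.2, 2.6]
opening: 0.0004
finger_force: 1.4
```

Call:
jog_arm:
  increments:
    - [0, 0, 0.0005, 0, 1]
    - [0, 0, 0.001, 0, 1]
    - [0, 0, 0.001, 0, 1]

```text
time_s: 6.85
ee_pos: [0.5625, 0.1743, 0.1005]
ee_rot: [[-0.224, 0.975, 0.0], [0.975, 0.224, 0.001], [0.001, 0.001, -1.0]]
force: [-1.8, 3.7, 5.3]
opening: 0.0003
finger_force: 2.8
```

Call:
jog_arm:
  increments:
    - [0, 0, 0.0005, 0, 1]
    - [0, 0, 0.001, 0, 1]
    - [0, 0, 0.001, 0, 1]
    - [0, 0, 0.001, 0, 1]

```text
time_s: 7.18
ee_pos: [0.5628, 0.1745, 0.0999]
ee_rot: [[-0.224, 0.975, 0.001], [0.975, 0.224, 0.001], [0.001, 0.001, -1.0]]
force: [-1.5, 2.7, 6.7]
opening: 0.0003
finger_force: 3.7
```

Call:
jog_arm:
  increments:
    - [0, 0, 0.0005, 0, 1]
    - [0, 0, 0.0007, 0, 1]
    - [0, 0, 0.0007, 0, 1]
    - [0, 0, 0.0007, 0, 1]

```text
time_s: 7.52
ee_pos: [0.563, 0.1747, 0.0995]
ee_rot: [[-0.224, 0.975, 0.002], [0.975, 0.224, 0.001], [0.001, 0.002, -1.0]]
force: [-1.8, 3.8, 8.8]
opening: 0.0001
finger_force: 4.6
```

Call:
jog_arm:
  increments:
    - [0, 0, -0.02, 0, 1]
    - [0, 0, -0.05, 0, 1]
    - [0, 0, -0.085, 0, 1]
    - [-0.035, 0, -0.085, 0, 1]
    - [-0.07, 0, -0.085, 0, 1]

```text
time_s: 7.93
ee_pos: [0.5797, 0.106, 0.186]
ee_rot: [[-0.228, 0.974, 0.005], [0.974, 0.228, -0.0], [-0.001, 0.005, -1.0]]
force: [0.9, 0.0, 0.3]
opening: 0.0003
finger_force: 0.0
```

Call:
jog_arm:
  increments:
    - [-0.035, 0, 0, 0, 1]
    - [-0.07, 0, 0, 0, 1]
    - [-0.1, 0, 0, 0, 1]
    - [-0.1, 0, 0.02, 0, 1]
    - [-0.1, 0, 0.045, 0, 1]

```text
time_s: 8.35
ee_pos: [0.6028, 0.0053, 0.1397]
ee_rot: [[-0.221, 0.975, 0.005], [0.975, 0.221, -0.002], [-0.003, 0.005, -1.0]]
force: [-0.4, 0.6, -0.6]
opening: 0.0004
finger_force: 0.0
```

Call:
jog_arm:
  increments:
    - [0, 0, 0.01, 0, 1]
    - [0, 0, 0.015, 0, 1]
    - [0, 0, 0.018, 0, 1]
    - [0, 0, 0.02, 0, 1]
    - [0, 0, 0.02, 0, 1]

```text
time_s: 8.77
ee_pos: [0.6008, 0.0086, 0.1189]
ee_rot: [[-0.225, 0.974, 0.001], [0.974, 0.225, -0.0], [-0.0, 0.001, -1.0]]
force: [-0.5, 0.1, 0.6]
opening: 0.0003
finger_force: 0.0
```

Call:
jog_arm:
  increments:
    - [0, 0, 0.0015, 0, 1]
    - [0, 0, 0.003, 0, 1]
    - [0, 0, 0.0045, 0, 1]
    - [0, 0, 0.006, 0, 1]
    - [0, 0, 0.006, 0, 1]

```text
time_s: 9.18
ee_pos: [0.6003, 0.0083, 0.1124]
ee_rot: [[-0.224, 0.975, -0.0], [0.975, 0.224, 0.0], [0.0, -0.0, -1.0]]
force: [-0.3, 0.2, -0.1]
opening: 0.0006
finger_force: 0.0
```

Call:
jog_arm:
  increments:
    - [0, 0, 0.0007, 0, 1]
    - [0, 0, 0.0014, 0, 1]
    - [0, 0, 0.002, 0, 1]
    - [0, 0, 0.002, 0, 1]

```text
time_s: 9.52
ee_pos: [0.6003, 0.0083, 0.1103]
ee_rot: [[-0.224, 0.975, -0.0], [0.975, 0.224, 0.0], [0.0, -0.0, -1.0]]
force: [-0.3, 0.1, 0.2]
opening: 0.0004
finger_force: 0.0
```

Call:
jog_arm:
  increments:
    - [0, 0, 0.0007, 0, 1]
    - [0, 0, 0.0014, 0, 1]
    - [0, 0, 0.002, 0, 1]
    - [0, 0, 0.002, 0, 1]

```text
time_s: 9.85
ee_pos: [0.6003, 0.0083, 0.1083]
ee_rot: [[-0.224, 0.975, -0.0], [0.975, 0.224, 0.0], [0.0, -0.0, -1.0]]
force: [-0.9, 0.6, 0.6]
opening: 0.0005
finger_force: 0.0
```

Call:
jog_arm:
  increments:
    - [0, 0, 0.0007, 0, 1]
    - [0, 0, 0.0014, 0, 1]
    - [0, 0, 0.002, 0, 1]
    - [0, 0, 0.002, 0, 1]

```text
time_s: 10.18
ee_pos: [0.6003, 0.0083, 0.1063]
ee_rot: [[-0.224, 0.975, -0.0], [0.975, 0.224, 0.0], [0.0, -0.0, -1.0]]
force: [0.1, 0.1, -0.1]
opening: 0.0005
finger_force: 0.0
```

Call:
jog_arm:
  increments:
    - [0, 0, 0.0007, 0, 1]
    - [0, 0, 0.0014, 0, 1]
    - [0, 0, 0.002, 0, 1]
    - [0, 0, 0.002, 0, 1]

```text
time_s: 10.52
ee_pos: [0.6004, 0.0082, 0.1044]
ee_rot: [[-0.224, 0.975, -0.0], [0.975, 0.224, 0.0], [0.0, -0.0, -1.0]]
force: [0.2, 0.1, 0.7]
opening: 0.0005
finger_force: 0.1
```

Call:
jog_arm:
  increments:
    - [0, 0, 0.0007, 0, 1]
    - [0, 0, 0.0014, 0, 1]
    - [0, 0, 0.002, 0, 1]
    - [0, 0, 0.002, 0, 1]

```text
time_s: 10.85
ee_pos: [0.6005, 0.0082, 0.1024]
ee_rot: [[-0.224, 0.975, 0.0], [0.975, 0.224, 0.0], [0.0, 0.0, -1.0]]
force: [0.9, -0.2, 1.0]
opening: 0.0004
finger_force: 0.4
```

Call:
jog_arm:
  increments:
    - [0, 0, 0.0005, 0, 1]
    - [0, 0, 0.001, 0, 1]
    - [0, 0, 0.0015, 0, 1]
    - [0, 0, 0.0015, 0, 1]

```text
time_s: 11.18
ee_pos: [0.6006, 0.008, 0.1011]
ee_rot: [[-0.224, 0.975, 0.0], [0.975, 0.224, -0.0], [-0.0, 0.0, -1.0]]
force: [1.0, -2.0, 3.1]
opening: 0.0007
finger_force: 1.4
```

Call:
jog_arm:
  increments:
    - [0, 0, 0.0007, 0, 1]
    - [0, 0, 0.0014, 0, 1]
    - [0, 0, 0.0021, 0, 1]
    - [0, 0, 0.0021, 0, 1]
    - [0, 0, 0.0021, 0, 1]

```text
time_s: 11.6
ee_pos: [0.6012, 0.0079, 0.0997]
ee_rot: [[-0.224, 0.975, 0.002], [0.975, 0.224, -0.001], [-0.001, 0.002, -1.0]]
force: [0.6, -3.9, 6.4]
opening: 0.0003
finger_force: 3.6
```

Call:
jog_arm:
  increments:
    - [0, 0, 0.0004, 0, 1]
    - [0, 0, 0.0008, 0, 1]
    - [0, 0, 0.0008, 0, 1]
    - [0, 0, 0.0008, 0, 1]

```text
time_s: 11.93
ee_pos: [0.6015, 0.0078, 0.0991]
ee_rot: [[-0.224, 0.975, 0.002], [0.975, 0.224, -0.001], [-0.001, 0.002, -1.0]]
force: [-0.4, -2.7, 8.2]
opening: 0.0004
finger_force: 4.3
```

Both sides reach a stop near z ≈ 0.102, so the play is about 0.048 rad, which is about 2.35 rad to first touch. In the nut crop, the six bright corners lie at image angles of about 49° mod 60, so the flat normals are at about 10.5° mod 60 in the world. Next: the nut.

Call:
jog_arm:
  increments:
    - [0, 0, -0.02, 0, 1]
    - [0, 0, -0.055, 0, 1]
    - [0, 0, -0.09, 0, 1]
    - [0.035, 0, -0.095, 0, 0.5]
    - [0.07, 0, -0.095, 0, -0.5]
  newtons: 30

```text
time_s: 12.35
ee_pos: [0.587, 0.0763, 0.1961]
ee_rot: [[-0.221, 0.975, 0.006], [0.975, 0.221, 0.001], [-0.0, 0.006, -1.0]]
force: [0.4, 0.3, -0.5]
opening: 0.0108
finger_force: 0.0
```

Call:
jog_arm:
  increments:
    - [0.015, 0, 0, -0.125, -1]
    - [0.015, 0, 0, -0.25, -1]
    - [0.015, 0, 0, -0.375, -1]
    - [0.015, 0, 0, -0.5, -1]
    - [0.015, 0, 0, -0.5, -1]

```text
time_s: 12.77
ee_pos: [0.5806, 0.0918, 0.1926]
ee_rot: [[-0.668, 0.744, -0.001], [0.744, 0.668, 0.001], [0.001, -0.001, -1.0]]
force: [0.4, -0.6, 0.3]
opening: 0.0437
finger_force: 0.0
```

Call:
jog_arm:
  increments:
    - [0, 0, 0, -0.125, -1]
    - [0, 0, 0, -0.25, -1]
    - [0, 0, 0, -0.375, -1]
    - [0, 0, 0, -0.5, -1]
    - [0, 0, 0, -0.5, -1]

```text
time_s: 13.18
ee_pos: [0.5809, 0.0912, 0.1927]
ee_rot: [[-0.941, 0.338, -0.001], [0.338, 0.941, 0.001], [0.001, 0.0, -1.0]]
force: [0.4, -0.1, -0.1]
opening: 0.0772
finger_force: 0.0
```

```bash
python3 - <<'E'
from h import *
s=read_state(); print(s["q"].round(3),s["ee_pos"].round(4),s["opening"],s["ft_torque"].round(3),np.degrees(np.arctan2(s["ee_rot"][1,1],s["ee_rot"][0,1])))
R=s["ee_rot"]; print(R.T@(np.array([.581,.0912,.126])-s["ee_pos"]))
E
```

```text
[ 3.800e-02  3.700e-01  1.572e+00  1.000e-03  1.200e+00 -1.189e+00] [0.5809 0.0912 0.1927] 0.07719299946992014 [ 0.049 -0.144 -0.07 ] 70.27392767731659
[-1.68241574e-04 -1.98755681e-05  6.66625025e-02]
```

Call:
jog_arm:
  increments:
    - [0, 0, 0.02, 0, -1]
    - [0, 0, 0.04, 0, -1]
    - [0, 0, 0.055, 0, -1]
    - [0, 0, 0.0665, 0, -1]
    - [0, 0, 0.0665, 0, -1]

```text
time_s: 13.6
ee_pos: [0.5794, 0.0911, 0.124]
ee_rot: [[-0.94, 0.342, -0.005], [0.342, 0.94, 0.0], [0.005, -0.001, -1.0]]
force: [0.0, -0.2, 0.8]
opening: 0.0876
finger_force: 0.0
```

Call:
jog_arm:
  increments:
    - [0, 0, 0, 0, 0.2]
    - [0, 0, 0, 0, 0.2]
    - [0, 0, 0, 0, 0.2]
    - [0, 0, 0, 0, 0.2]
    - [0, 0, 0, 0, 0.2]

```text
time_s: 14.02
ee_pos: [0.5819, 0.0911, 0.1274]
ee_rot: [[-0.941, 0.338, 0.001], [0.338, 0.941, 0.0], [-0.001, 0.001, -1.0]]
force: [0.3, 0.6, 0.5]
opening: 0.0581
finger_force: 0.0
```

Call:
jog_arm:
  increments:
    - [0, 0, 0, 0, 1]
    - [0, 0, 0, 0, 1]
    - [0, 0, 0, 0, 1]
  newtons: 15

```text
time_s: 14.27
ee_pos: [0.5817, 0.0916, 0.1269]
ee_rot: [[-0.941, 0.338, 0.001], [0.338, 0.941, 0.001], [-0.0, 0.001, -1.0]]
force: [3.6, 12.9, 1.5]
opening: 0.0383
finger_force: 6.6
```

```bash
python3 - <<'E'
from h import *
s=read_state(); print(s["q"].round(3),s["ee_pos"].round(4),s["opening"],s["force"].round(2),s["ft_torque"].round(3),np.degrees(np.arctan2(s["ee_rot"][1,1],s["ee_rot"][0,1])),s["finger_force"])
cv2.imwrite("pics/s1.png",cv2.resize(read_camera("side")[120:300,220:400],None,fx=3,fy=3))
E
```

```text
[ 3.800e-02  4.420e-01  1.641e+00  1.000e-03  1.057e+00 -1.188e+00] [0.5817 0.0916 0.1269] 0.038257283858157444 [ 3.59 12.89  1.52] [ 2.29  -0.635  0.101] 70.21873336608027 6.629173457622528
```

View pics/s1.png

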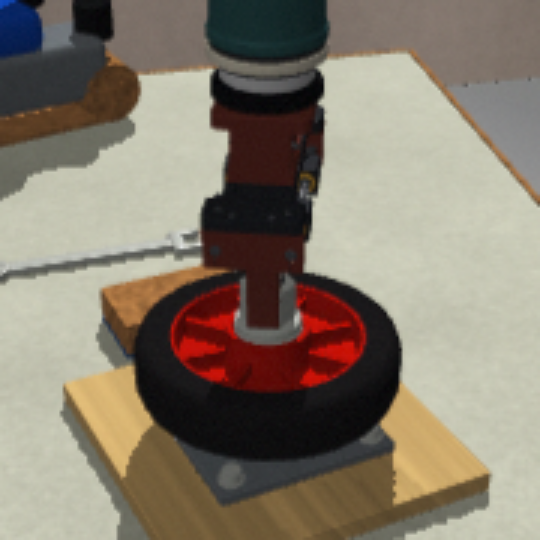

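The picture shows the fingers straddling the hexagon above the collar at about (265,315), with one finger already touching. I'll shift about 1.2 mm along tool y to centre.

Call:
jog_arm:
  increments:
    - [0, 0.0007, 0, 0, 1]
    - [0, 0.0012, 0, 0, 1]
    - [0, 0.0012, 0, 0, 1]
    - [0, 0.0012, 0, 0, 1]
  newtons: 15

```text
time_s: 14.65
ee_pos: [0.5821, 0.0927, 0.1268]
ee_rot: [[-0.941, 0.338, 0.001], [0.338, 0.941, 0.001], [-0.0, 0.001, -1.0]]
force: [0.2, 3.9, 2.8]
opening: 0.0359
finger_force: 15.0
```

```bash
cat > st.py <<'E'
from h import *
s=read_state(); print(s["time_s"],s["q"][5].round(3),s["ee_pos"].round(4),s["opening"].round(4),s["force"].round(2),s["ft_torque"].round(3),np.degrees(np.arctan2(s["ee_rot"][1,1],s["ee_rot"][0,1])).round(1),s["finger_force"])
E
python3 st.py
```

```text
Traceback (most recent call last):
  File "st.py", line 2, in <module>
    s=read_state(); print(s["time_s"],s["q"][5].round(3),s["ee_pos"].round(4),s["opening"].round(4),s["force"].round(2),s["ft_torque"].round(3),np.degrees(np.arctan2(s["ee_rot"][1,1],s["ee_rot"][0,1])).round(1),s["finger_force"])
                                                                              ^^^^^^^^^^^^^^^^^^
AttributeError: 'float' object has no attribute 'round'
```

Call:
jog_arm:
  increments:
    - [0, 0.0004, 0, 0, 1]
    - [0, 0.0004, 0, 0.1, 1]
    - [0, 0.0004, 0.0001, 0.2, 1]
    - [0, 0.0004, 0.0002, 0.3, 1]
    - [0, 0.0004, 0.0002, 0.3, 1]
  newtons: 25

```text
time_s: 15.07
ee_pos: [0.5821, 0.0928, 0.1267]
ee_rot: [[-0.797, 0.604, 0.001], [0.604, 0.797, 0.001], [-0.0, 0.001, -1.0]]
force: [0.3, 4.9, 3.7]
opening: 0.0359
finger_force: 25.0
```

```bash
sed -i 's/s\["opening"\].round(4)/s["opening"]/' st.py; python3 st.py
```

```text
15.0667 -0.882 [0.5821 0.0928 0.1267] 0.035852542097793226 [0.31 4.86 3.67] [ 0.636 -0.118 -0.107] 52.8 24.987782334792428
```

Call:
jog_arm:
  increments:
    - [0.0003, 0.0004, 0.0001, 0.11, 1]
    - [0.0003, 0.0004, 0.0001, 0.22, 1]
    - [0.0003, 0.0004, 0.0002, 0.33, 1]
    - [0.0003, 0.0004, 0.0002, 0.44, 1]
    - [0.0003, 0.0004, 0.0003, 0.55, 1]

```text
time_s: 15.48
ee_pos: [0.5824, 0.0931, 0.1264]
ee_rot: [[-0.366, 0.931, 0.001], [0.931, 0.366, 0.0], [-0.0, 0.001, -1.0]]
force: [1.0, 3.4, 3.0]
opening: 0.0358
finger_force: 25.0
```

```bash
python3 st.py
```

```text
15.4833 -0.333 [0.5824 0.0931 0.1264] 0.035772674177365626 [0.95 3.43 3.02] [ 0.493 -0.121  0.116] 21.4 24.987728619016707
```

Call:
jog_arm:
  increments:
    - [0, 0, 0.0001, 0.11, 1]
    - [0, 0, 0.0001, 0.22, 1]
    - [0, 0, 0.0002, 0.33, 1]
    - [0, 0, 0.0002, 0.44, 1]
    - [0, 0, 0.0003, 0.55, 1]

```text
time_s: 15.9
ee_pos: [0.5827, 0.0932, 0.1262]
ee_rot: [[0.175, 0.985, 0.002], [0.985, -0.175, 0.0], [0.001, 0.001, -1.0]]
force: [2.4, 3.4, 3.6]
opening: 0.0361
finger_force: 25.0
```

```bash
python3 st.py
```

```text
15.9 0.217 [0.5827 0.0932 0.1262] 0.03612596482980876 [2.36 3.4  3.55] [ 0.57  -0.214  0.108] -10.1 24.98771776794456
```

Call:
jog_arm:
  increments:
    - [0.0003, 0.0002, 0.0001, 0.11, 1]
    - [0.0003, 0.0002, 0.0001, 0.22, 1]
    - [0.0003, 0.0002, 0.0002, 0.33, 1]
    - [0.0003, 0.0002, 0.0002, 0.44, 1]
    - [0.0003, 0.0002, 0.0003, 0.44, 1]

```text
time_s: 16.32
ee_pos: [0.5829, 0.0931, 0.1259]
ee_rot: [[0.577, 0.817, 0.001], [0.817, -0.577, -0.0], [0.001, 0.001, -1.0]]
force: [2.0, 1.6, 5.1]
opening: 0.0359
finger_force: 25.0
```

```bash
python3 st.py
```

```text
16.3167 0.657 [0.5829 0.0931 0.1259] 0.03589523735122263 [2.   1.56 5.1 ] [ 0.408 -0.085 -0.117] -35.2 24.987552379025146
```

Call:
jog_arm:
  increments:
    - [0, 0, 0.0001, 0.11, 1]
    - [0, 0, 0.0001, 0.22, 1]
    - [0, 0, 0.0001, 0.3, 1]

```text
time_s: 16.57
ee_pos: [0.583, 0.093, 0.1258]
ee_rot: [[0.791, 0.611, 0.002], [0.611, -0.791, -0.0], [0.001, 0.001, -1.0]]
force: [2.0, 0.6, 3.0]
opening: 0.0358
finger_force: 25.0
```

```bash
python3 st.py
```

```text
16.5667 0.955 [0.583  0.093  0.1258] 0.0358031046071993 [1.98 0.65 3.  ] [ 0.363 -0.237  0.067] -52.3 24.988133754814044
```

Call:
jog_arm:
  increments:
    - [0, 0, 0.0001, 0.11, 1]
    - [0, 0, 0.0001, 0.22, 1]
    - [0, 0, 0.0001, 0.3, 1]

```text
time_s: 16.82
ee_pos: [0.5831, 0.0929, 0.1257]
ee_rot: [[0.937, 0.35, 0.002], [0.35, -0.937, -0.001], [0.002, 0.001, -1.0]]
force: [2.0, 1.2, 3.0]
opening: 0.0359
finger_force: 25.0
```

```bash
python3 st.py
```

```text
16.8167 1.255 [0.5831 0.0929 0.1257] 0.035932541782210344 [1.95 1.16 2.95] [ 0.307 -0.33   0.094] -69.5 24.988318299874663
```

Call:
jog_arm:
  increments:
    - [0, 0, 0.0001, 0.11, 1]
    - [0, 0, 0.0001, 0.22, 1]
    - [0, 0, 0.0001, 0.3, 1]

```text
time_s: 17.07
ee_pos: [0.5831, 0.0927, 0.1256]
ee_rot: [[0.998, 0.058, 0.002], [0.058, -0.998, -0.001], [0.002, 0.001, -1.0]]
force: [2.6, 1.7, 2.6]
opening: 0.0362
finger_force: 25.0
```

```bash
python3 st.py
```

```text
17.0667 1.555 [0.5831 0.0927 0.1256] 0.03624557949289331 [2.55 1.75 2.65] [ 0.204 -0.341  0.14 ] -86.7 24.989761321339756
```

Call:
jog_arm:
  increments:
    - [0, 0, 0.0001, 0.11, 1]
    - [0, 0, 0.0001, 0.22, 1]
    - [0, 0, 0.0002, 0.35, 1]
    - [0, 0, 0.0002, 0.35, 1]
    - [0, 0, 0.0002, 0.35, 1]

```text
time_s: 17.48
ee_pos: [0.5831, 0.0926, 0.1255]
ee_rot: [[0.959, -0.283, 0.002], [-0.283, -0.959, -0.001], [0.002, 0.0, -1.0]]
force: [2.0, -2.1, 5.0]
opening: 0.0357
finger_force: 25.0
```

```bash
python3 st.py
```

```text
17.4833 1.899 [0.5831 0.0926 0.1255] 0.03571248987520288 [ 2.01 -2.1   4.98] [-0.123 -0.385 -0.03 ] -106.4 24.99007087026257
```

Call:
jog_arm:
  increments:
    - [0, 0, 0, 0, 0]
    - [0, 0, 0, 0, -0.2]
    - [0, 0, 0, 0, -0.4]
    - [0, 0, 0, 0, -0.4]
    - [0, 0, -0.01, 0, -0.4]

```text
time_s: 17.9
ee_pos: [0.58, 0.0933, 0.1332]
ee_rot: [[0.958, -0.288, -0.005], [-0.288, -0.958, -0.0], [-0.005, 0.001, -1.0]]
force: [-0.5, -0.7, 0.4]
opening: 0.0609
finger_force: 0.0
```

Call:
jog_arm:
  increments:
    - [0, 0, -0.02, 0, -0.4]
    - [0, 0, -0.04, 0, -0.4]
    - [0, 0, -0.06, 0, -0.4]
    - [0, 0, -0.06, -0.1, 0.5]
    - [0, 0, -0.06, -0.2, 1]
  newtons: 10

```text
time_s: 18.32
ee_pos: [0.5833, 0.0934, 0.1974]
ee_rot: [[0.996, -0.088, 0.004], [-0.088, -0.996, 0.0], [0.004, -0.001, -1.0]]
force: [-0.0, 0.5, -0.6]
opening: 0.0516
finger_force: 0.0
```

Call:
jog_arm:
  increments:
    - [0, 0, 0, -0.125, 1]
    - [0, 0, 0, -0.25, 1]
    - [0, 0, 0, -0.375, 1]
    - [0, 0, 0, -0.5, 1]
    - [0, 0, 0, -0.62, 1]

```text
time_s: 18.73
ee_pos: [0.582, 0.0934, 0.1956]
ee_rot: [[0.861, 0.509, 0.0], [0.509, -0.861, 0.0], [0.0, -0.0, -1.0]]
force: [0.4, 0.6, -0.8]
opening: 0.018
finger_force: 0.0
```

Call:
jog_arm:
  increments:
    - [0, 0, 0, -0.125, 1]
    - [0, 0, 0, -0.25, 1]
    - [0, 0, 0, -0.375, 1]
    - [0, 0, 0, -0.5, 1]
    - [0, 0, 0, -0.62, 1]

```text
time_s: 19.15
ee_pos: [0.582, 0.0934, 0.1956]
ee_rot: [[0.405, 0.914, -0.0], [0.914, -0.405, 0.0], [0.0, -0.0, -1.0]]
force: [-0.2, 0.7, 0.2]
opening: 0.0006
finger_force: 0.0
```

Call:
jog_arm:
  increments:
    - [0, 0, 0, -0.125, 1]
    - [0, 0, 0, -0.25, 1]
    - [0, 0, 0, -0.375, 1]
    - [0, 0, 0, -0.5, 1]
    - [0, 0, 0, -0.64, 1]

```text
time_s: 19.57
ee_pos: [0.582, 0.0934, 0.1956]
ee_rot: [[-0.207, 0.978, 0.0], [0.978, 0.207, 0.0], [0.0, 0.0, -1.0]]
force: [-0.2, 0.0, -1.1]
opening: 0.0003
finger_force: 0.0
```

```bash
python3 st.py; python3 - <<'E'
from h import *
s=read_state(); R=s["ee_rot"]
for p in ((.5637,.1758),(.602,.0102)): print(R.T@(np.array([*p,.112])-s["ee_pos"]))
E
```

```text
19.5667 -0.166 [0.582  0.0934 0.1956] 0.0002800866675981038 [-0.16  0.02 -1.06] [-0.05  -0.057 -0.056] 11.9 0.0
[ 0.08442724 -0.00087752  0.08362549]
[-0.08551294  0.00237596  0.08362243]
```

Now the left press again, slowly at the end.

Call:
jog_arm:
  increments:
    - [0.04, 0, 0, 0, 1]
    - [0.0845, -0.001, 0, 0, 1]
    - [0.0845, -0.001, 0.03, 0, 1]
    - [0.0845, -0.001, 0.06, 0, 1]
    - [0.0845, -0.001, 0.079, 0, 1]

```text
time_s: 19.98
ee_pos: [0.563, 0.1769, 0.1147]
ee_rot: [[-0.202, 0.979, -0.001], [0.979, 0.202, -0.0], [0.0, -0.001, -1.0]]
force: [0.1, -0.2, -0.9]
opening: 0.0004
finger_force: 0.0
```

Call:
jog_arm:
  increments:
    - [0, 0, 0.001, 0, 1]
    - [0, 0, 0.003, 0, 1]
    - [0, 0, 0.005, 0, 1]
    - [0, 0, 0.006, 0, 1]
    - [0, 0, 0.006, 0, 1]

```text
time_s: 20.4
ee_pos: [0.5653, 0.1759, 0.1113]
ee_rot: [[-0.199, 0.98, 0.002], [0.98, 0.199, 0.001], [0.0, 0.002, -1.0]]
force: [-0.3, 0.4, 0.3]
opening: 0.0009
finger_force: 0.0
```

Call:
jog_arm:
  increments:
    - [0, 0, 0.0005, 0, 1]
    - [0, 0, 0.001, 0, 1]
    - [0, 0, 0.0015, 0, 1]
    - [0, 0, 0.002, 0, 1]
    - [0, 0, 0.002, 0, 1]

```text
time_s: 20.82
ee_pos: [0.5642, 0.1759, 0.108]
ee_rot: [[-0.2, 0.98, -0.0], [0.98, 0.2, 0.0], [0.0, -0.0, -1.0]]
force: [-1.0, 0.2, -0.6]
opening: 0.0001
finger_force: 0.0
```

Call:
jog_arm:
  increments:
    - [0, 0, 0.0005, 0, 1]
    - [0, 0, 0.001, 0, 1]
    - [0, 0, 0.0015, 0, 1]
    - [0, 0, 0.002, 0, 1]
    - [0, 0, 0.002, 0, 1]

```text
time_s: 21.23
ee_pos: [0.5643, 0.176, 0.1061]
ee_rot: [[-0.2, 0.98, -0.0], [0.98, 0.2, 0.0], [0.0, -0.0, -1.0]]
force: [-0.9, -0.3, 1.6]
opening: 0.0003
finger_force: 1.0
```

Call:
jog_arm:
  increments:
    - [0, 0, 0.0005, 0, 1]
    - [0, 0, 0.001, 0, 1]
    - [0, 0, 0.001, 0, 1]

```text
time_s: 21.48
ee_pos: [0.5645, 0.1762, 0.1055]
ee_rot: [[-0.2, 0.98, 0.001], [0.98, 0.2, 0.0], [0.0, 0.001, -1.0]]
force: [-2.3, 0.7, 5.2]
opening: 0.0002
finger_force: 2.9
```

Call:
jog_arm:
  increments:
    - [0, 0, 0.0005, 0, 1]
    - [0, 0, 0.0008, 0, 1]
    - [0, 0, 0.0008, 0, 1]
    - [0, 0, 0.0008, 0, 1]

```text
time_s: 21.82
ee_pos: [0.5648, 0.1763, 0.1051]
ee_rot: [[-0.2, 0.98, 0.001], [0.98, 0.2, 0.001], [0.0, 0.001, -1.0]]
force: [-1.8, 1.6, 8.1]
opening: 0.0008
finger_force: 3.8
```

Left: 8.1 N at z = 0.1051, only about 1.1 mm including the rubber, so the play is gone there. Now the right.

Call:
jog_arm:
  increments:
    - [0, 0, -0.02, 0, 1]
    - [0, 0, -0.05, 0, 1]
    - [0, 0, -0.085, 0, 1]
    - [-0.035, 0.001, -0.085, 0, 1]
    - [-0.07, 0.002, -0.085, 0, 1]

```text
time_s: 22.23
ee_pos: [0.5821, 0.1086, 0.1919]
ee_rot: [[-0.203, 0.979, 0.006], [0.979, 0.203, 0.001], [-0.0, 0.006, -1.0]]
force: [0.4, -0.4, -0.1]
opening: 0.0007
finger_force: 0.0
```

Call:
jog_arm:
  increments:
    - [-0.035, 0.001, 0, 0, 1]
    - [-0.07, 0.002, 0, 0, 1]
    - [-0.1, 0.002, 0, 0, 1]
    - [-0.1, 0.002, 0.03, 0, 1]
    - [-0.1, 0.002, 0.06, 0, 1]

```text
time_s: 22.65
ee_pos: [0.6048, 0.0077, 0.1303]
ee_rot: [[-0.197, 0.98, 0.006], [0.98, 0.197, -0.001], [-0.002, 0.006, -1.0]]
force: [0.4, 1.2, -0.1]
opening: 0.0006
finger_force: 0.0
```

Call:
jog_arm:
  increments:
    - [0, 0, 0.008, 0, 1]
    - [0, 0, 0.014, 0, 1]
    - [0, 0, 0.018, 0, 1]
    - [0, 0, 0.019, 0, 1]
    - [0, 0, 0.019, 0, 1]

```text
time_s: 23.07
ee_pos: [0.6029, 0.0106, 0.1111]
ee_rot: [[-0.2, 0.98, 0.002], [0.98, 0.2, -0.0], [-0.0, 0.002, -1.0]]
force: [0.4, -0.4, 0.7]
opening: 0.0003
finger_force: 0.0
```

Call:
jog_arm:
  increments:
    - [0, 0, 0.0005, 0, 1]
    - [0, 0, 0.001, 0, 1]
    - [0, 0, 0.0015, 0, 1]
    - [0, 0, 0.002, 0, 1]
    - [0, 0, 0.002, 0, 1]

```text
time_s: 23.48
ee_pos: [0.6022, 0.0102, 0.1084]
ee_rot: [[-0.2, 0.98, 0.0], [0.98, 0.2, 0.0], [-0.0, 0.0, -1.0]]
force: [0.5, 0.2, -0.2]
opening: 0.0002
finger_force: 0.0
```

Call:
jog_arm:
  increments:
    - [0, 0, 0.0005, 0, 1]
    - [0, 0, 0.001, 0, 1]
    - [0, 0, 0.0015, 0, 1]
    - [0, 0, 0.002, 0, 1]
    - [0, 0, 0.002, 0, 1]

```text
time_s: 23.9
ee_pos: [0.6022, 0.0101, 0.1063]
ee_rot: [[-0.2, 0.98, 0.0], [0.98, 0.2, 0.0], [-0.0, 0.0, -1.0]]
force: [-0.8, -0.5, 3.0]
opening: 0.0005
finger_force: 1.2
```

Call:
jog_arm:
  increments:
    - [0, 0, 0.0005, 0, 1]
    - [0, 0, 0.0012, 0, 1]
    - [0, 0, 0.0012, 0, 1]
    - [0, 0, 0.0012, 0, 1]

```text
time_s: 24.23
ee_pos: [0.6026, 0.01, 0.1056]
ee_rot: [[-0.2, 0.98, 0.001], [0.98, 0.2, -0.0], [-0.0, 0.001, -1.0]]
force: [-1.7, -0.5, 5.6]
opening: 0.0003
finger_force: 2.8
```

Call:
jog_arm:
  increments:
    - [0, 0, 0.0005, 0, 1]
    - [0, 0, 0.0009, 0, 1]
    - [0, 0, 0.0009, 0, 1]
    - [0, 0, 0.0009, 0, 1]

```text
time_s: 24.57
ee_pos: [0.603, 0.0099, 0.1051]
ee_rot: [[-0.2, 0.98, 0.002], [0.98, 0.2, -0.0], [-0.001, 0.002, -1.0]]
force: [-0.1, -1.5, 6.7]
opening: 0.0005
finger_force: 3.9
```

Call:
jog_arm:
  increments:
    - [0, 0, 0.0003, 0, 1]
    - [0, 0, 0.0003, 0, 1]
    - [0, 0, 0.0003, 0, 1]

```text
time_s: 24.82
ee_pos: [0.603, 0.0099, 0.1049]
ee_rot: [[-0.2, 0.98, 0.002], [0.98, 0.2, -0.0], [-0.001, 0.002, -1.0]]
force: [-1.5, 0.2, 7.9]
opening: 0.0004
finger_force: 4.3
```

Call:
jog_arm:
  increments:
    - [0, 0, -0.02, 0, 1]
    - [0, 0, -0.05, 0, 1]
    - [0, 0, -0.085, 0, 1]
    - [0, 0, -0.12, 0, 1]
    - [0, 0, -0.15, 0, 1]

```text
time_s: 25.23
ee_pos: [0.6023, 0.0102, 0.2558]
ee_rot: [[-0.2, 0.98, 0.001], [0.98, 0.2, 0.0], [-0.0, 0.001, -1.0]]
force: [1.6, -0.3, -0.3]
opening: 0.0005
finger_force: 0.0
```

Call:
jog_arm:
  increments:
    - [-0.01, -0.03, 0, 0, 1]
    - [-0.02, -0.06, 0, 0, 1]
    - [-0.03, -0.09, 0, 0, 1]
    - [-0.04, -0.12, 0, 0, 1]
    - [-0.05, -0.15, 0, 0, 1]

```text
time_s: 25.65
ee_pos: [0.4637, -0.0691, 0.2535]
ee_rot: [[-0.2, 0.98, -0.0], [0.98, 0.2, 0.0], [0.0, -0.0, -1.0]]
force: [-0.2, -0.2, 0.2]
opening: 0.0002
finger_force: 0.0
```

Call:
jog_arm:
  increments:
    - [0, 0, 0, 0, 1]
    - [0, 0, 0, 0, 1]
    - [0, 0, 0, 0, 1]
    - [0, 0, 0, 0, 1]
    - [0, 0, 0, 0, 1]

```text
time_s: 26.07
ee_pos: [0.4662, -0.0684, 0.2537]
ee_rot: [[-0.2, 0.98, 0.0], [0.98, 0.2, 0.0], [0.0, 0.0, -1.0]]
force: [1.3, 0.2, -0.4]
opening: 0.0005
finger_force: 0.0
```

```bash
python3 - <<'E'
from h import *
cv2.imwrite("pics/end.png",read_camera("top"))
E
```

```text
(no output)
```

View pics/end.png

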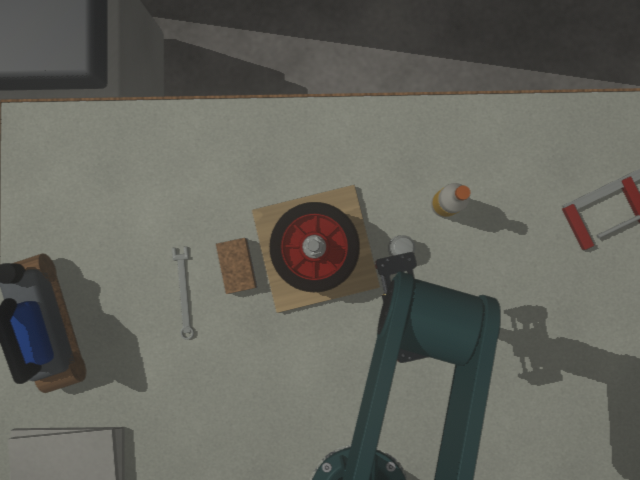

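The final picture shows the wheel at (314,247), with the cap, block, spanner and glue where they were. The hand is clear at about (395,265), well above the bench.

```bash
python3 -c "
from plant import *
print(close_job())"
```

```text
the job is handed in; nothing more can be done
None
```

The job is done and handed in: the wheel first rocked about 4 mm to each side, I screwed the nut down 3.09 rad (by my estimate 0.3–0.7 rad past first touch), and an 8 N press left and then right now sinks only about 1.2–1.4 mm including the rubber, with the hand clear and nothing else moved.

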